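Shift the bench gearbox into third

TASK

Put the bench gearbox into third for its bench test: push the knob of its gear lever along the left leg of the H-shaped gate to neutral, across to the right, then forward (away from the robot) until it is fully home in third, the far right slot, without running it into fourth (near right) on the way. Only push with the fingertips or the outside of the fingers: do not pinch the lever, push gently and do not ram it against its stops. Leave all other things where they stand, and leave the lever in third and come clear.

Things in the scene. Friction and masses are not known exactly. Their poses are not given: they have to be found in the camera images.
- gearbox: cast aluminium gearbox bolted to the bench: case 190 (x) x 200 (y) mm, top deck 112 mm above the bench, foot 230 x 240 mm, output shaft on its far side. A steel plate with an H-shaped gate lies on the deck, 116 x 101 mm, top 121 mm above the bench. Origin on the bench under the centre of the H; x points forward (away from the robot at yaw 0), y left, z up
- gate_centre (a point): centre of the H, on the plate's top face; axes as the gearbox. Slots 15 mm wide run along x at y = +18 mm (left: first far, second near) and y = -18 mm (right: third far, fourth near), joined at x = 0 by the neutral channel, 20 mm wide, along y. The tongues between the slots have rounded tips. The stem's centre can go from x = -26 to +26 mm in the slots
- third_slot_end (a point): point on the plate's top face where the stem's axis passes when the lever is fully home in third (x = +26, y = -18 mm in the gearbox's frame)
- knob (a point): centre of the lever's black knob, an upright cylinder 34 mm across, 44 mm tall, on a 12 mm thick steel stem (z along the stem). The lever tilts about a pivot 20 mm above the bench under the centre of the H; knob centre 205 mm from it. Gearbox frame: x +51, y -36 mm in third; x 0, y +37 / -37 mm in neutral left / right. About 4 N moves it; it stays where left, no springs
- lever_side (a joint): sideways tilt of the lever, rad: about -0.18 in the left leg, 0 upright, about +0.18 in the right leg. It starts in the left leg
- lever_fore (a joint): forward tilt of the lever, rad: 0 in neutral, about +0.25 fully forward, about -0.25 fully back. It starts anywhere along the left leg, from first to second
- bushing: loose brass bushing, 28 mm across, 22 mm tall, standing on the gearbox's top deck, near left corner; origin under its centre. Leave alone
- dowel: loose steel pin, 12 mm thick, 35 mm tall, standing on the gearbox's top deck, far right corner; origin under its centre. Leave alone
- oil: white oil bottle, 52 mm across, 150 mm tall, on the bench to the left of the gearbox; origin under its centre. Leave alone
- cup: open steel cup, 70 mm across, 60 mm tall, on the bench to the right of the gearbox; origin under its centre. Leave alone
- casting: shallow aluminium cast tray, 130 x 170 x 38 mm, on the bench; origin under its centre. Leave alone
- screwdriver: screwdriver lying on the bench. Leave alone
- wrench: steel wrench lying on the bench. Leave alone
- chuck: dark steel tapping chuck, 44 mm across, 60 mm tall, standing on the bench; origin under its centre. Leave alone

How it is judged:
By the outcome, as a careful person would: the job done as asked, in the order asked, and still so for the second after the job is handed in, with the robot touching nothing.
It also fails if it takes over 64 s, if anything falls off the work surface, if the arm or the gripper's body presses on something with over 40 N, if the wrist force passes 120 N, or if a joint passes its speed limit or range.

ROBOT

A 6-joint arm with a two-finger parallel gripper is mounted at the origin on the work surface. World frame = base frame: x ahead of the robot, y to its left, z up, the work surface at z = 0. Lengths are in m, angles in degrees, forces in N, time in s.
With the tool pointing down it reaches from about 0.425 to 0.925 m from the base axis. Payload 12.5 kg.
Tool frame: the origin (TCP) lies on the centre line of the jaws, within the pads' length; the fingertips stand 14 mm ahead of it and the grasp point (between the pads) lies 5 mm behind it (bot.tcp_to_tips is the distance from the TCP to the fingertips, in m); z points along the fingers, y is the direction in which the jaws open and shut (so a half turn about z gives the same grasp; the last joint's range is limited). The gripper opens to 85 mm and grips with 20 to 120 N. Pads are 22 mm wide; open, the fingers measure 114 mm over their backs; the gripper's body (76 mm by 85 mm) begins 54 mm behind the grasp point. The pads swing forward as they close: fully open they stand 13 mm farther back than shut.
Start: joints at [70.268, 28.126, 89.318, -0, 62.55, -6.05], TCP at [0.148, 0.607, 0.245] pointing down, gripper open.
Joint ranges: [-177.58, 177.58], [-47.91, 125.51], [2.72, 160], [-65.01, 245.01], [3.68, 167.84], [-153.87, 153.87]. Speed limits (degrees/s): [127.2, 127.2, 159.86, 180, 180, 180].

INTERFACE

Orientations are given as [roll, pitch, yaw] about the fixed x, y, z axes, in that order (R = Rz(yaw) Ry(pitch) Rx(roll)).
In Python, from bench import bot, viewer gives the robot as it stands.
- The arm moves only by the shell command python3 -m inch 'ROWS'. ROWS is JSON, a list of rows, each a list of 3 entries, a list of its own where there are three numbers: the shift along the tool's x, y, z in mm, then the turn, a rotation vector about the tool's x, y, z in degrees, then the opening, from 0 (shut) to 1 (fully open). In form: [[[x, y, z], [rx, ry, rz], jaw], ...]. A call has 1 to 5 rows; each row shifts and turns the pose as measured when the row begins, along the tool's axes as they then stand; what a row does not reach is not made up. A row lasts 1/10 s, in which the tool goes at most 50 mm and 8.59 degrees, less where a joint would pass 70% of its speed; a pose out of reach is approached as far as the arm can. A call is refused whole if a number of a shift passes 50 or a number of a turn 8.59, either way. A call with a gripper value outside its range is refused whole. The fingers move at their own pace and stop on an object; the grip force is fixed at half the most. Time passes only in rows, so rows that do not move let the fingers close. It gives the time, the measured TCP pose, the force and the opening at its end, in the units of the state.
- bot.state(): the state, without advancing time (a new reading comes with each control period).
- viewer.get_image(name): name is "side" or "top" or "wrist"; returns the picture (384x512x3 uint8, blue, green, red); there is no depth.
- viewer.camera_model(name): a dict with "K" (3x3 intrinsics, pixels), "extrinsics" (4x4, takes a point from camera to world coordinates). Camera axes: x right, y down, z forward; pixel columns grow to the right and rows downward; lengths in m; the calibration is good to about 2 mm. A picture is of the moment at which its call begins: read the wrist's pose just before it. camera_model takes no time and is no camera call; for the wrist camera it gives the pose at the moment of the call.
- bot.job_done(): hands the job in, once; it reports no verdict.
The state is a dict: "time_s": time; "joints": joint angles; "dq": joint speeds; "joint_efforts": joint torques, N m; "tool_pos": TCP position; "orientation": TCP orientation; "ft_force": force on the tool from outside, world axes, zero at the start; "moment": the same for the moment, N m; "opening": finger opening in m.
Only numpy, scipy, OpenCV 4.12 (cv2) and the standard library are available. Lean on these libraries where they do the work, as an engineer would, in place of code of your own. Each camera call takes 0.05 s, during which the arm holds its last target. There are 200 camera calls.

## Working session

There is one attempt and no reset: what is moved stays moved. The work goes in short steps, Python scripts to look and compute and a shell command to move; the robot and the scene stay as the last step left them, time stands still between calls to the robot, and variables do not carry over. Pictures are saved under pics/ and viewed, about 8 in all and at most 12, crops included, and the job is handed in when it is done.

```bash
mkdir -p pics; ls
python3 - <<'E'
from bench import bot, viewer
import cv2, numpy as np
s=bot.state(); print(s)
for n in ("top","side"):
    im=viewer.get_image(n); cv2.imwrite(f"pics/{n}0.png",im)
    m=viewer.camera_model(n); print(n,np.round(m["K"],1).tolist(),np.round(m["extrinsics"],3).tolist())
a=cv2.imread("pics/top0.png");b=cv2.imread("pics/side0.png")
cv2.imwrite("pics/both0.png",cv2.resize(np.vstack([a,b]),(800,1200))[:1200])
E
```

```text
pics
{'time_s': 0.0, 'joints': array([ 7.02679138e+01,  2.81637119e+01,  8.93512589e+01,  3.15543049e-04,
        6.25496855e+01, -6.04984208e+00]), 'dq': array([ 0.06244251, -0.03167027, -0.00980676, -0.08809825, -0.02791102,
       -0.07058659]), 'joint_efforts': array([ 1.78758208e-03, -6.18462253e+01, -2.61591107e+01, -6.76345644e-05,
        4.09461383e-03, -3.87466059e-07]), 'tool_pos': array([0.14773106, 0.60706188, 0.24472564]), 'orientation': array([-1.79935733e+02, -7.09264799e-03,  1.66317606e+02]), 'ft_force': array([-0.89115742, -0.36537481,  0.57600286]), 'moment': array([-0.01541543, -0.00088396, -0.00631797]), 'opening': 0.08512497711020059}
top [[399.9, 0.0, 257.0], [0.0, 399.9, 187.8], [0.0, 0.0, 1.0]] [[-0.015, -0.994, 0.11, 0.335], [-1.0, 0.015, -0.002, -0.024], [0.0, -0.11, -0.994, 1.47], [0.0, 0.0, 0.0, 1.0]]
side [[367.0, 0.0, 258.7], [0.0, 367.0, 194.3], [0.0, 0.0, 1.0]] [[0.953, -0.143, 0.269, 0.181], [-0.304, -0.504, 0.808, -0.917], [0.02, -0.852, -0.524, 0.754], [0.0, 0.0, 0.0, 1.0]]
```

View pics/top0.png

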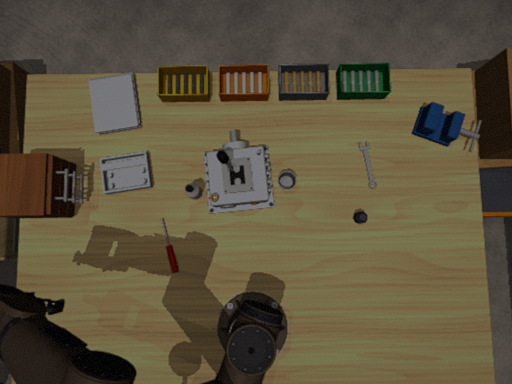

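View pics/side0.png

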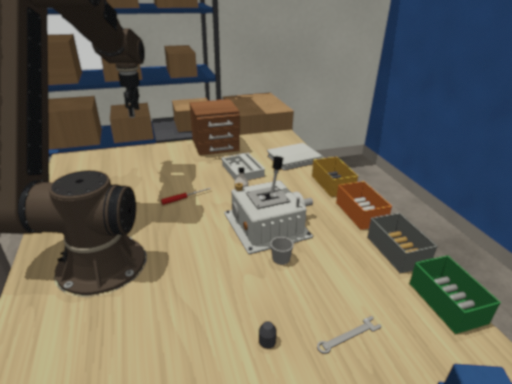

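Top view: gearbox about (239,178), knob (225,157) so the lever sits near first (far left); bottle (193,190), cup (287,179). Enlarging now.

Run:
```python
import cv2,numpy as np
a=cv2.imread("pics/top0.png")[125:220,180:305]; b=cv2.imread("pics/side0.png")[145:265,215:325]
a=cv2.resize(a,None,fx=6,fy=6,interpolation=cv2.INTER_CUBIC)
a=cv2.convertScaleAbs(a,alpha=1.6,beta=20)
cv2.imwrite("pics/ta.png",a)
```

```text
(no output)
```

View pics/ta.png

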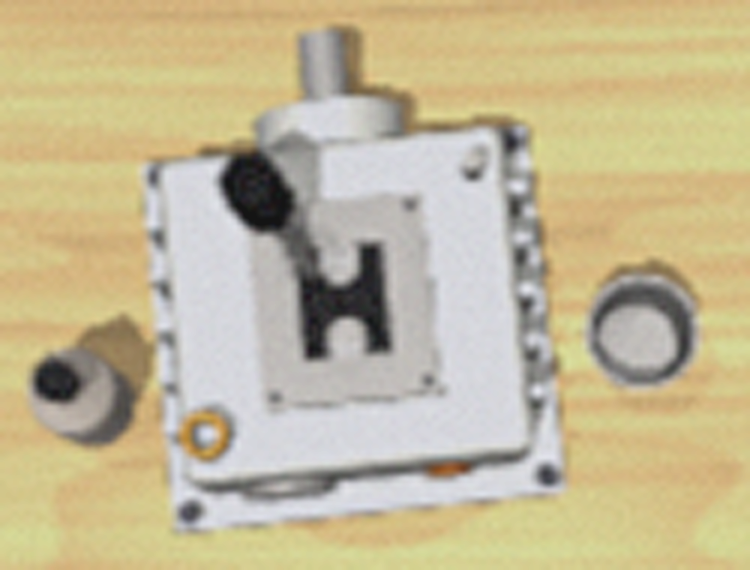

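```bash
cat > h.py <<'E'
import numpy as np, cv2, json
from bench import bot, viewer
def ray(cam,uv,z):
    m=viewer.camera_model(cam);K=np.array(m["K"]);T=np.array(m["extrinsics"])
    d=T[:3,:3]@np.linalg.solve(K,[uv[0],uv[1],1]); o=T[:3,3]
    return o+d*(z-o[2])/d[2]
def proj(cam,p,T=None):
    m=viewer.camera_model(cam);K=np.array(m["K"]);T=np.array(m["extrinsics"])
    q=K@(T[:3,:3].T@(np.array(p)-T[:3,3])); return q[:2]/q[2]
E
python3 - <<'E'
from h import *
f=lambda x,y:(180+x/6-.4,125+y/6-.4)
P={k:ray("top",f(*v),.121) for k,v in dict(BL=(268,410),BR=(440,392),TR=(422,192),TL=(250,210),H=(345,301),deckTL=(163,163),deckTR=(497,128),deckBR=(527,455),deckBL=(190,480)).items()}
for k,v in P.items(): print(k,v.round(4))
g=lambda a,b:np.degrees(np.arctan2(*(P[b]-P[a])[[1,0]]))
print(g('BL','TL'),g('BR','TR'),g('BR','BL')-90,g('TR','TL')-90,g('deckBR','deckBL')-90,g('deckTR','deckTL')-90)
print("sizes",np.linalg.norm(P['BL']-P['TL']),np.linalg.norm(P['BL']-P['BR']))
for z in (.2,.21,.22): print("knob",z,ray("top",f(257,192),z).round(4))
c=P['H']
for n,q in dict(bush=(206,436),dowel=(473,163)).items(): print(n,ray("top",f(*q),.14).round(3))
print("oil",ray("top",f(58,380),.15).round(3)," cup",ray("top",f(643,330),.06).round(3))
E
```

```text
BL [0.4681 0.0846 0.121 ]
BR [ 0.4768 -0.0127  0.121 ]
TR [ 0.5917 -0.004   0.121 ]
TL [0.5828 0.0942 0.121 ]
H [0.5296 0.0405 0.121 ]
deckTL [0.6108 0.1438 0.121 ]
deckTR [ 0.6283 -0.0474  0.121 ]
deckBR [ 0.4404 -0.0612  0.121 ]
deckBL [0.4291 0.1288 0.121 ]
4.758559275142125 4.306444434352254 5.137493363823737 5.195303859426545 3.381919875154807 5.2196022434388425
sizes 0.11514258753807774 0.0977077780470307
knob 0.2 [0.578  0.0835 0.2   ]
knob 0.21 [0.5761 0.0826 0.21  ]
knob 0.22 [0.5742 0.0818 0.22  ]
bush [0.452 0.118 0.14 ]
dowel [ 0.604 -0.033  0.14 ]
oil [0.484 0.198 0.15 ]  cup [ 0.518 -0.133  0.06 ]
```

Gearbox at (0.530, 0.041), yaw about 4.8° (plate measures 115 x 98 mm against 116 x 101). The knob is at gearbox (+49, +38) mm, so the lever is in first. Plan: shut the jaws, turn the tool to yaw 94.8, then go in high beyond the knob.

```bash
python3 -c "from bench import bot;print(bot.tcp_to_tips)"
python3 -m inch '[[[0,0,-10],[0,0,8],0],[[0,0,-10],[0,0,8],0],[[0,0,-10],[0,0,8],0],[[0,0,-10],[0,0,8],0],[[0,0,-10],[0,0,8],0]]'
python3 -m inch '[[[0,0,0],[0,0,8],0],[[0,0,0],[0,0,8],0],[[0,0,0],[0,0,8],0],[[0,0,0],[0,0,8],0],[[0,0,0],[0,0,0],0]]'
```

```text
0.014
time_s: 0.6
tool_pos: [0.1474, 0.6061, 0.2929]
orientation: [-179.6, 0.3, 124.9]
ft_force: [0.6, 0.1, 0.7]
opening: 0.0121
time_s: 1.1
tool_pos: [0.1473, 0.606, 0.293]
orientation: [-179.8, 0.5, 91.4]
ft_force: [-0.7, 0.4, -0.7]
opening: -0.0
```

```bash
python3 -m inch '[[[0,0,0],[0,0,-3.4],0],[[-37,29,0],[0,0,0],0],[[-37,29,0],[0,0,0],0],[[-37,29,0],[0,0,0],0],[[-37,29,0],[0,0,0],0]]'
python3 -m inch '[[[-37,29,0],[0,0,0],0],[[-37,29,0],[0,0,0],0],[[-37,29,0],[0,0,0],0],[[-37,29,0],[0,0,0],0],[[-37,29,0],[0,0,0],0]]'
```

```text
time_s: 1.6
tool_pos: [0.2771, 0.4688, 0.2915]
orientation: [-179.7, 0.6, 96.8]
ft_force: [0.9, 0.6, -0.3]
opening: 0.0002
time_s: 2.1
tool_pos: [0.4496, 0.2959, 0.2924]
orientation: [-179.6, 0.6, 98.2]
ft_force: [0.2, 1.4, -0.2]
opening: -0.0002
```

```bash
python3 -m inch '[[[-45,29,0],[0,0,0.7],0],[[-45,29,0],[0,0,0.7],0],[[-45,29,0],[0,0,0.7],0],[[-45,29,0],[0,0,0.7],0],[[-30,20,0],[0,0,0.7],0]]'
python3 - <<'E'
from h import *
s=bot.state();im=viewer.get_image("wrist");m=viewer.camera_model("wrist")
cv2.imwrite("pics/w1.png",cv2.convertScaleAbs(im,alpha=1.3,beta=15))
print(s["tool_pos"],s["orientation"]);print(np.round(m["extrinsics"],3).tolist(),np.round(m["K"],1).tolist())
E
```

```text
time_s: 2.6
tool_pos: [0.6031, 0.1127, 0.2929]
orientation: [-179.6, 0.6, 95.9]
ft_force: [0.3, 0.5, -0.5]
opening: -0.0002
[0.60311828 0.11274129 0.29290968] [-179.62746132    0.56004414   95.94326316]
[[0.995, 0.097, 0.027, 0.597], [0.1, -0.943, -0.316, 0.188], [-0.005, 0.317, -0.948, 0.422], [0.0, 0.0, 0.0, 1.0]] [[276.7, 0.0, 259.2], [0.0, 276.7, 190.6], [0.0, 0.0, 1.0]]
```

View pics/w1.png

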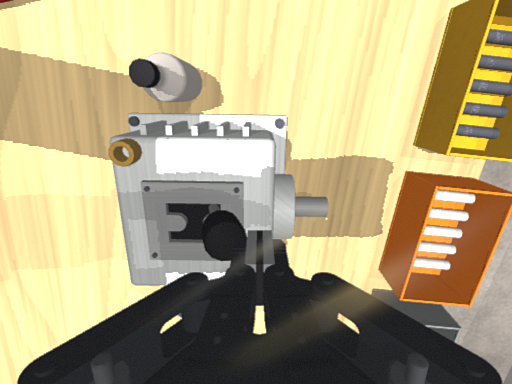

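Wrist view: knob at about (222,235), plate corners (143,182) and (243,182), bushing (124,152). Checking against the top-view pose.

Run:
```python
from h import *
print("knob top",ray("wrist",(222,237),.238).round(4), "mid",ray("wrist",(223,232),.216).round(4))
a=np.radians(4.8);R=np.array([[np.cos(a),-np.sin(a),0],[np.sin(a),np.cos(a),0],[0,0,1]]);c=np.array([.5296,.0405,0])
for n,p in dict(plateFL=(.058,.0505,.121),plateNL=(-.058,.0505,.121),plateNR=(-.058,-.0505,.121),knob1=(.051,.036,.2165),knobT1=(.0565,.04,.238),slotNL=(-.032,.018,.121)).items():
    w=c+R@np.array(p);print(n,w.round(4),proj("wrist",w).round(1),proj("top",w).round(1))
```

```text
knob top [0.5785 0.0875 0.238 ] mid [0.5768 0.0802 0.216 ]
plateFL [0.5832 0.0957 0.121 ] [240.2 181.9] [220.8 159.5]
plateNL [0.4676 0.086  0.121 ] [138.1 180.1] [223.9 193.1]
plateNR [ 0.476  -0.0147  0.121 ] [147.9 257.7] [253.5 190.2]
knob1 [0.5774 0.0806 0.2165] [223.7 231.9] [222.9 155.8]
knobT1 [0.5826 0.0851 0.238 ] [227.3 240.4] [220.9 152.9]
slotNL [0.4962 0.0558 0.121 ] [163.6 207.1] [232.7 184.6]
```

```bash
python3 -m inch '[[[-15,14,0],[0,0,1],0],[[-15,15,0],[0,0,0],0],[[0,0,0],[0,0,0],0]]'
python3 - <<'E'
from h import *
E
cat > g.py <<'E'
import numpy as np,sys
from bench import bot
s=bot.state();a=np.radians(4.8);d=np.array(s["tool_pos"])-[.5315,.0405,0]
print("gearbox mm",(1000*np.array([d[0]*np.cos(a)+d[1]*np.sin(a),-d[0]*np.sin(a)+d[1]*np.cos(a),d[2]])).round(1),"F",np.round(s["ft_force"],1),np.round(s["orientation"],1),s["time_s"])
E
python3 g.py
```

```text
time_s: 2.95
tool_pos: [0.6393, 0.0785, 0.2913]
orientation: [-179.6, 0.6, 95.3]
ft_force: [-1.3, 1.8, -1.1]
opening: 0.0002
gearbox mm [110.7  28.9 291.3] F [-1.3  1.8 -1.1] [-179.6    0.6   95.3] 2.95
```

```bash
python3 -m inch '[[[8,0,15],[0,0,0.5],0],[[0,0,20],[0,0,0],0],[[0,0,20],[0,0,0],0],[[0,0,20],[0,0,0],0],[[0,0,0],[0,0,0],0]]'
python3 g.py
```

```text
time_s: 3.45
tool_pos: [0.6357, 0.0879, 0.2135]
orientation: [-179.5, 0.6, 95.7]
ft_force: [-0.2, 0.6, 0.2]
opening: -0.0001
gearbox mm [107.8  38.5 213.5] F [-0.2  0.6  0.2] [-179.5    0.6   95.7] 3.45
```

```bash
for i in 1 2; do python3 -m inch '[[[0,-5,0],[0,0,0],0],[[0,-5,0],[0,0,0],0],[[0,-5,0],[0,0,0],0]]' >/dev/null; python3 g.py; done
```

```text
gearbox mm [ 92.   39.3 215.7] F [-1.   0.1  0.4] [-179.6    0.6   96. ] 3.75
gearbox mm [ 76.8  39.  218.5] F [6.  1.3 4.7] [-179.9    0.6   96. ] 4.05
```

```bash
for i in 1 2; do python3 -m inch '[[[0,-4,1],[0,0,0.3],0],[[0,-4,1],[0,0,0],0],[[0,-4,1],[0,0,0],0]]' >/dev/null; python3 g.py; done
python3 - <<'E'
from h import *
cv2.imwrite("pics/w2.png",cv2.convertScaleAbs(viewer.get_image("wrist")[120:320,100:360],alpha=1.3,beta=15).repeat(2,0).repeat(2,1))
E
```

```text
gearbox mm [ 67.4  38.8 219.3] F [5.7 1.4 4.2] [179.3   0.6  95.7] 4.35
gearbox mm [ 57.9  38.7 219.7] F [4.5 2.5 4.3] [178.6   0.6  95.4] 4.65
```

View pics/w2.png

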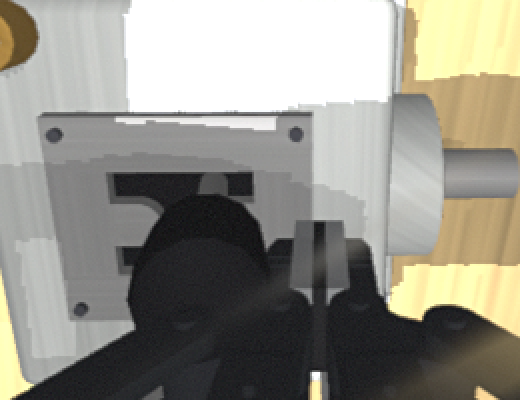

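```bash
for i in 1 2; do python3 -m inch '[[[0,-4,1],[0.7,0,0],0],[[0,-4,1],[0.5,0,0],0],[[0,-4,1],[0.5,0,0],0]]' >/dev/null; python3 g.py; done
python3 -m inch '[[[0,-4,1],[0.4,0,0],0],[[0,-4,1],[0.4,0,0],0]]' >/dev/null; python3 g.py
```

```text
gearbox mm [ 46.9  38.5 218.6] F [4.5 0.5 3.4] [180.    0.6  95.3] 5.0
gearbox mm [ 36.2  38.5 218.4] F [ 4.6  2.4 13.1] [-178.7    0.6   95.3] 5.3
gearbox mm [ 29.2  38.6 218.8] F [ 4.5  0.9 10.3] [-178.1    0.6   95.3] 5.5
```

```bash
python3 -m inch '[[[0,5,0],[-1,0,0],0],[[0,10,0],[-0.8,0,0],0],[[0,0,0],[0,0,0],0]]' >/dev/null; python3 g.py
python3 - <<'E'
from h import *
cv2.imwrite("pics/w3.png",cv2.convertScaleAbs(viewer.get_image("wrist")[120:320,100:360],alpha=1.3,beta=15).repeat(2,0).repeat(2,1))
E
```

```text
gearbox mm [ 43.   38.7 218. ] F [ 0.1 -0.4  0.2] [-179.7    0.6   95.3] 5.8
```

View pics/w3.png

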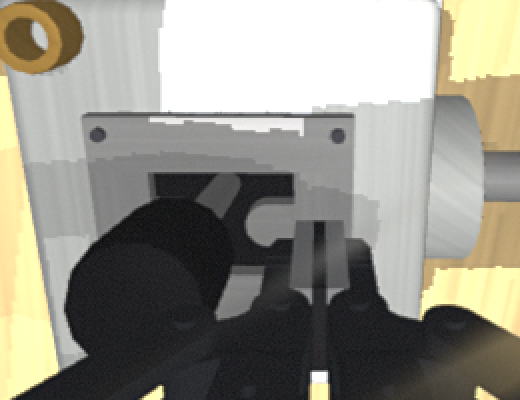

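Run:
```python
from h import *
a=np.radians(4.8);R=np.array([[np.cos(a),-np.sin(a),0],[np.sin(a),np.cos(a),0],[0,0,1]]);c=np.array([.5315,.0405,0])
P=lambda p:2*(proj("wrist",c+R@np.array(p))-[100,120])
print("plate FL,NL",P((.058,.0505,.121)),P((-.058,.0505,.121)),"slot ends",P((-.032,.018,.121)),P((.032,.018,.121)))
for x in (-10,-5,0,5,10): print(x,"top",P((x/1000*1.1,.041,.243)),"bottom",P((x/1000*.9,.033,.2)),"stem",P((x/2000,.018,.121)))
```

```text
plate FL,NL [359.68045295 122.91852362] [ 87.86789397 120.27714108] slot ends [155.18883284 190.96024903] [298.90115117 192.40710971]
-10 top [ 84.27243911 316.63415423] bottom [152.36046974 251.18014123] stem [215.79229491 191.57038995]
-5 top [108.91906139 316.89786892] bottom [167.28996414 251.33494456] stem [221.40558417 191.62690318]
0 top [133.57176028 317.16164863] bottom [182.22168732 251.489771  ] stem [227.01918839 191.68341958]
5 top [158.23053802 317.42549338] bottom [197.15563979 251.64462056] stem [232.6331076  191.73993916]
10 top [182.89539686 317.6894032 ] bottom [212.09182203 251.79949325] stem [238.24734182 191.7964619 ]
```

Knob is free of the fingers and in neutral left: the stem stands opposite the cross channel, knob x within a few mm of 0. Now round to its left side.

```bash
python3 -m inch '[[[15,0,0],[0,0,0.4],0],[[15,0,0],[0,0,0],0],[[14,0,0],[0,0,0],0],[[0,0,0],[0,0,0],0]]' >/dev/null; python3 g.py
python3 -m inch '[[[0,-14,0],[0,0,0],0],[[0,-14,0],[0,0,0],0],[[0,-14,0],[0,0,0],0],[[0,0,0],[0,0,0],0]]' >/dev/null; python3 g.py
```

```text
gearbox mm [ 40.7  84.7 215.5] F [-1.1  0.1  0.1] [-179.3    0.6   94.9] 6.25
gearbox mm [ -3.   85.3 215.4] F [0.8 0.7 0.2] [-179.2    0.6   95.1] 6.65
```

```bash
python3 -m inch '[[[-6,0.5,0],[0,0,0],0],[[-6,0.5,0],[0,0,0],0],[[-5,0.5,0],[0,0,0],0]]' >/dev/null; python3 g.py
for i in 1 2 3 ; do python3 -m inch '[[[-4,0,0.5],[0,0,0],0],[[-4,0,0.5],[0,0,0],0],[[-4,0,0.5],[0,0,0],0]]' >/dev/null; python3 g.py; done
```

```text
gearbox mm [2.00e-01 6.75e+01 2.16e+02] F [-1.4  5.6  7.6] [-179.3    0.6   95.2] 6.95
gearbox mm [  3.4  55.  217.8] F [-3.   5.5 12.6] [-179.7    0.5   95.1] 7.25
gearbox mm [  5.7  42.5 219.7] F [-2.7  3.8  8.8] [180.    0.3  95. ] 7.55
gearbox mm [  6.8  29.6 219.7] F [-1.2  3.7  2.6] [179.9   0.2  95. ] 7.85
```

```bash
for i in 1 2 3 ; do python3 -m inch '[[[-4,-0.8,0.5],[0,0,0],0],[[-4,-0.8,0.5],[0,0,0],0]]' >/dev/null; python3 g.py; done
python3 - <<'E'
from h import *
w=viewer.get_image("wrist")[120:340,60:360]
cv2.imwrite("pics/w4.png",cv2.convertScaleAbs(w,alpha=1.3,beta=15).repeat(2,0).repeat(2,1))
E
```

```text
gearbox mm [  5.7  20.9 218.8] F [0.1 3.9 3.6] [179.8   0.2  94.9] 8.05
gearbox mm [  4.5  12.1 217.8] F [0.8 3.8 4.1] [179.7   0.2  94.9] 8.25
gearbox mm [  3.2   3.3 216.9] F [1.9 2.9 3. ] [179.7   0.2  94.9] 8.45
```

View pics/w4.png

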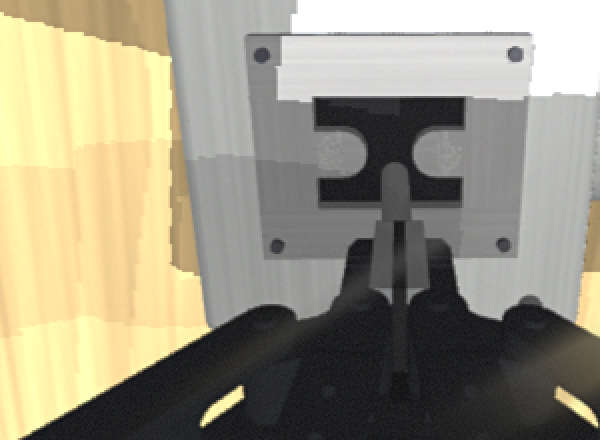

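Stem at (395,178), H centre (390,152): in the neutral channel and almost at the right leg. Last few mm across.

```bash
for i in 1 2 3 4 5; do python3 -m inch '[[[-3,-0.6,0.3],[0,0,0],0]]' >/dev/null; python3 g.py; done
```

```text
gearbox mm [  2.7  -0.3 216.5] F [2.7 3.7 2.6] [179.7   0.2  94.9] 8.6
gearbox mm [  2.2  -3.6 216.1] F [2.5 4.1 1.6] [179.6   0.2  94.9] 8.7
gearbox mm [  1.8  -6.4 215.9] F [ 2.7 15.9  4. ] [179.6   0.2  94.9] 8.8
gearbox mm [  1.7  -7.8 215.8] F [ 4.9 29.6  5.9] [179.5  -0.   94.8] 8.9
gearbox mm [  1.7  -8.2 215.9] F [ 4.5 32.9  5.2] [179.4  -0.3  94.8] 9.0
```

Wall reached (33 N at the peak); backing off and going round to the near side.

```bash
python3 -m inch '[[[8,0,0],[0,0,0],0],[[15,0,0],[0,0,0],0],[[5,0,0],[0,0,0],0]]' >/dev/null; python3 g.py
python3 -m inch '[[[0,-15,0],[0,0,0],0],[[0,-20,0],[0,0,0],0],[[0,-20,0],[0,0,0],0],[[0,0,0],[0,0,0],0]]' >/dev/null; python3 g.py
python3 -m inch '[[[-15,0,0],[0,0,0],0],[[-20,0,0],[0,0,0],0],[[-20,0,0],[0,0,0],0],[[0,0,0],[0,0,0],0]]' >/dev/null; python3 g.py
```

```text
gearbox mm [  0.8  20.6 215.3] F [0.2 0.1 0.2] [179.5  -0.3  94.8] 9.3
gearbox mm [-57.1  21.6 213.6] F [-0.4  1.2  0.1] [179.8  -0.2  94.9] 9.7
gearbox mm [-55.5 -35.  213.5] F [ 0.6 -0.7  0.1] [ 1.798e+02 -1.000e-01  9.510e+01] 10.1
```

```bash
for i in 1 2 3 4; do python3 -m inch '[[[0,4,0.3],[0,0,0],0],[[0,4,0.3],[0,0,0],0],[[0,4,0.3],[0,0,0],0]]' >/dev/null; python3 g.py; done
```

```text
gearbox mm [-42.2 -34.1 212.4] F [-0.3 -0.4  0.2] [ 1.798e+02 -1.000e-01  9.510e+01] 10.4
gearbox mm [-29.1 -33.  211.9] F [-4.  -3.2  7.1] [ 1.798e+02 -1.000e-01  9.520e+01] 10.7
gearbox mm [-16.1 -32.8 211.8] F [-3.1 -3.5  3.3] [179.8  -0.   95.2] 11.0
gearbox mm [ -3.2 -32.6 210.9] F [-2.7 -2.6  3.4] [179.8  -0.   95.2] 11.3
```

```bash
python3 -m inch '[[[-0.5,4,0],[0,0,0],0],[[-0.5,4,0],[0,0,0],0],[[-0.5,4,0],[0,0,0],0]]' >/dev/null; python3 g.py
for i in 1 2 3; do python3 -m inch '[[[-0.3,3,0],[0,0,0],0]]' >/dev/null; python3 g.py; done
```

```text
gearbox mm [  9.1 -33.6 210.2] F [-4.8  0.8  1.4] [ 1.80e+02 -1.00e-01  9.52e+01] 11.6
gearbox mm [ 12.3 -33.7 210. ] F [-4.5  0.6  0.4] [ 1.80e+02 -1.00e-01  9.52e+01] 11.7
gearbox mm [ 15.5 -33.9 209.9] F [-6.8  0.5  2.8] [-1.80e+02 -1.00e-01  9.52e+01] 11.8
gearbox mm [ 17.8 -34.  209.7] F [-14.2  -1.3   5.9] [-1.798e+02 -1.000e-01  9.520e+01] 11.9
```

Force is rising where the stop was expected (15–19 mm); one more gentle millimetre or two.

```bash
for i in 1 2; do python3 -m inch '[[[0,2,0],[0,0,0],0]]' >/dev/null; python3 g.py; done
python3 -m inch '[[[0,-6,0],[0,0,0],0],[[0,-15,0],[0,0,0],0],[[0,-15,0],[0,0,0],0],[[0,-15,0],[0,0,0],0],[[0,0,0],[0,0,0],0]]' >/dev/null; python3 g.py
python3 -m inch '[[[0,0,-25],[0,0,0],0],[[0,-20,-30],[0,0,0],0],[[0,-20,-30],[0,0,0],0],[[0,0,0],[0,0,0],0]]' >/dev/null; python3 g.py
python3 - <<'E'
from h import *
w=viewer.get_image("wrist");cv2.imwrite("pics/w5.png",cv2.convertScaleAbs(w,alpha=1.3,beta=15))
t=viewer.get_image("top")[125:220,170:305];cv2.imwrite("pics/t5.png",cv2.resize(cv2.convertScaleAbs(t,alpha=1.6,beta=20),None,fx=5.5,fy=5.5,interpolation=cv2.INTER_CUBIC))
a=np.radians(4.8);R=np.array([[np.cos(a),-np.sin(a),0],[np.sin(a),np.cos(a),0],[0,0,1]]);c=np.array([.5315,.0405,0])
for n,p in dict(slotFR=(.032,-.018,.121),slotNR=(-.032,-.018,.121),knob=(.051,-.036,.2165),knobtop=(.0565,-.04,.238)).items():
  w=c+R@np.array(p);print(n,proj("wrist",w).round(),((proj("top",w)-[170,125])*5.5).round())
E
```

```text
gearbox mm [ 18.5 -33.8 209.6] F [-17.1  -2.1   9.3] [-179.6   -0.2   95.3] 12.0
gearbox mm [ 18.7 -33.7 209.5] F [-19.2  -3.2  10.7] [-179.3   -0.2   95.3] 12.1
gearbox mm [-30.4 -34.8 211.1] F [ 0.4 -0.1  0.4] [-1.798e+02 -1.000e-01  9.530e+01] 12.6
gearbox mm [-67.2 -35.9 299.3] F [ 0.8  0.3 -0. ] [-1.80e+02 -1.00e-01  9.52e+01] 13.0
slotFR [350. 158.] [393. 217.]
slotNR [292. 158.] [403. 319.]
knob [407. 204.] [415. 154.]
knobtop [428. 219.] [420. 137.]
```

View pics/w5.png

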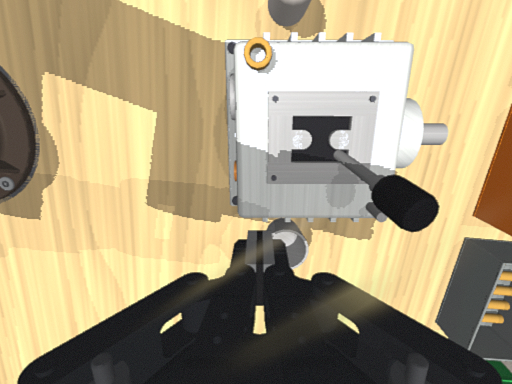

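View pics/t5.png

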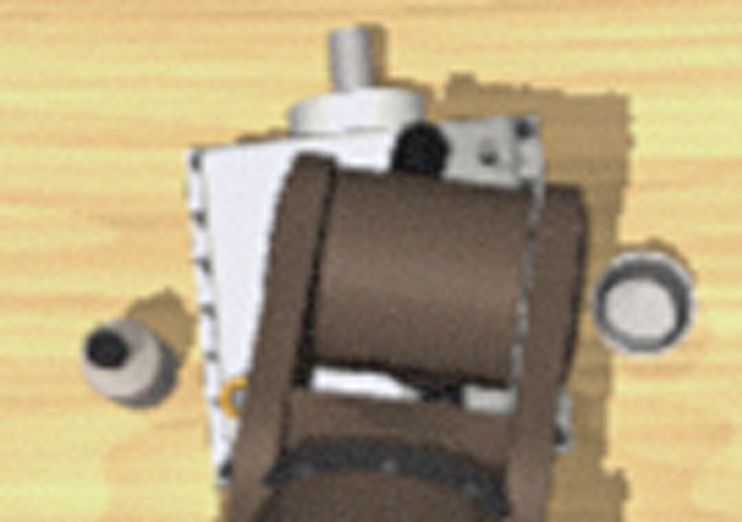

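Stem at the far end of the right slot, knob centre (405,202) against (407,204) predicted. Bottle, cup, bushing and dowel stand as before. A silhouette fit will check that the lever is fully home.

Run:
```python
from h import *
im=cv2.imread("pics/w5.png"); m=(im.max(2)<60).astype(np.uint8); m[:, :365]=0;m[:165]=0;m[235:]=0;m[:,445:]=0
n,l,s,_=cv2.connectedComponentsWithStats(m); k=1+s[1:,4].argmax(); m=(l==k).astype(np.uint8); print(s[k])
from scipy.spatial.transform import Rotation as Ro
from scipy.optimize import minimize
a=4.8; t=np.linspace(0,6.28,40); cyl=np.array([[.017*np.cos(u),.017*np.sin(u),z] for u in t for z in(.183,.227)])
M=viewer.camera_model("wrist")
def sil(p):
    f,sd=p; d=np.array([np.tan(f),-np.tan(sd),1]);d/=np.linalg.norm(d)
    Rl,_=Ro.align_vectors([d],[[0,0,1]])
    w=Ro.from_euler('z',a,degrees=True).apply(Rl.apply(cyl)+[0,0,.02])+[.5315,.0405,0]
    q=np.array([proj("wrist",x) for x in w],np.float32); o=np.zeros_like(m)
    cv2.fillConvexPoly(o,cv2.convexHull(np.round(q).astype(np.int32)),1); return o
best=sorted(((sil((f,sd))^m).sum(),round(f,3),round(sd,3)) for f in np.arange(.16,.30,.01) for sd in np.arange(.1,.24,.02))[:5]
print(m.sum(),best)
```

```text
[ 371  175   67   57 2483]Traceback (most recent call last):
  File "<stdin>", line 14, in <module>
  File "<stdin>", line 14, in <genexpr>
  File "<stdin>", line 12, in sil
  File "h.py", line 8, in proj
    m=viewer.camera_model(cam);K=np.array(m["K"]);T=np.array(m["extrinsics"])
ValueError: time passes only in moves, steps and waits
```

Run:
```python
from h import *
im=cv2.imread("pics/w5.png"); m=(im.max(2)<60).astype(np.uint8); m[:, :365]=0;m[:165]=0;m[235:]=0;m[:,445:]=0
n,l,s,_=cv2.connectedComponentsWithStats(m); k=1+s[1:,4].argmax(); m=(l==k).astype(np.uint8)
from scipy.spatial.transform import Rotation as Ro
t=np.linspace(0,6.28,40); cyl=np.array([[.017*np.cos(u),.017*np.sin(u),z] for u in t for z in(.183,.227)])
M=viewer.camera_model("wrist");K=np.array(M["K"]);T=np.array(M["extrinsics"])
def sil(f,sd):
    d=np.array([np.tan(f),-np.tan(sd),1]);d/=np.linalg.norm(d)
    Rl,_=Ro.align_vectors([d],[[0,0,1]])
    w=Ro.from_euler('z',4.8,degrees=True).apply(Rl.apply(cyl)+[0,0,.02])+[.5315,.0405,0]
    q=(w-T[:3,3])@T[:3,:3]@K.T; q=q[:,:2]/q[:,2:]; o=np.zeros_like(m)
    cv2.fillConvexPoly(o,cv2.convexHull(np.round(q).astype(np.int32)),1); return o
best=sorted(((sil(f,sd)^m).sum(),round(f,3),round(sd,3)) for f in np.arange(.16,.30,.01) for sd in np.arange(.1,.24,.02))[:5]
print(m.sum(),best); print(bot.state()["time_s"])
```

```text
2483 [(np.uint64(639), np.float64(0.24), np.float64(0.18)), (np.uint64(651), np.float64(0.23), np.float64(0.18)), (np.uint64(658), np.float64(0.25), np.float64(0.18)), (np.uint64(666), np.float64(0.21), np.float64(0.16)), (np.uint64(708), np.float64(0.22), np.float64(0.16))]
13.1
```

```bash
python3 -c "
from bench import bot
print(bot.state()['ft_force'],bot.job_done())"
```

```text
the job is handed in; nothing more can be done
[ 0.68946974 -0.45085275  0.44219988] None
```

The gear lever is in third and the job is handed in, at about 13 s of the 64 s allowed. With the jaws shut, I pushed the knob with the outside of the fingers, back from first to neutral, across to the right, then forward to third. It did not enter fourth on the way. The arm then backed off and rose clear.

**Fully home in third:** pushing force rose from about 4 N to 19 N at the expected end position. In the last wrist image the stem is at the far end of the right slot. A silhouette fit of the knob gave a forward tilt of about 0.24 rad and a sideways tilt of 0.18 rad. That fit was loose: about a quarter of the outline area did not match. Most of the confidence therefore comes from the force and the stem position.

**Clear of everything:** wrist force at hand-in was under 1 N. The bottle, cup, bushing and dowel look unmoved. I did not check the casting, screwdriver, wrench and chuck at the end, but the arm never went near them.

**Not as gentle as intended:** the sideways push briefly reached 33 N against the side wall of the gate before I backed off. The gearbox position from the top and wrist cameras also differed by about 3 mm, so I used a value between the two.

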